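# Fit the eared breadboard plate into the trainer's spring-clip bracket

## Task

Take the aluminium plate that carries the breadboard off the table and slide its two ears down into the spring-lined slots of the bracket on the electronics trainer, wide ear in the wide slot, until the plate sits flat on its seats, fully home at both ends. The clips grip hard, so ease it home by feel, never forcing it, then let go; leave everything else on the table where it is.

Things in the scene. Friction and masses are not known exactly. Their poses are not given: they have to be found in the camera images.
- plate_center (a point): Centre of the loose board plate, half-way up (6.5 mm above its underside). Take it here: its long sides are 46 mm apart (x), 13 mm high and upright. z up, y along the plate towards the wide ear. It starts flat on the table, turned up to 1.9 rad either way.
- plate: The board plate, 0.11 to 0.18 kg, origin mid-underside: bare aluminium, 46 (x) x 112 (y) x 4 mm thick, an ear out of each end; on its top, flush with its long sides, an ivory breadboard 46 x 84 x 9 mm. Small parts rise 6 mm above the board within 17 mm of its middle; its last 20 mm at each end are bare and may be pressed on.
- ear_wide (a point): On the plate: underside of the wide ear, 65 mm from the plate's centre towards +y, 6.5 mm below it. The ear is 26 mm wide (x), 4 mm thick and stands 14 mm out of the plate's end.
- ear_narrow (a point): On the plate: underside of the narrow ear, 65 mm from the plate's centre towards -y, 6.5 mm below it. The ear is 16 mm wide (x), 4 mm thick and stands 14 mm out of the plate's end.
- trainer: The electronics trainer, a grey console 210 (x) x 300 (y) x 55 mm high that does not move; origin mid-underside, z up, front to -x, yaw within 0.3 rad. On its top a steel bracket (see seat); display, knobs (14 mm high), switches and sockets stand clear of it.
- seat (a point): Middle of the bracket at seat height, 71 mm above the table. When home the plate's underside lies here (its centre 6.5 mm higher) and the axes of plate and seat agree. Below the plate is 13 mm of free air down to the bracket's base; nothing flanks the plate's long sides. A slotted cheek at each end rises 20 mm above the seats; the cheeks are 115 mm apart inside, 118 mm at their tops.
- slot_wide (a point): Floor (rigid seat) of the wide slot, 65 mm from the seat point towards +y: the wide ear's underside rests here. On either flank (x) a bent spring strip grips the ear, yielding at 1.8 N per mm. At 18 mm above the seat the strips clear the ear by 2 mm each; from 16 mm down they close in, most of all over the last 5 mm; empty, they stand 7 mm closer at the seat than the ear is wide.
- slot_narrow (a point): Floor (rigid seat) of the narrow slot, 65 mm from the seat point towards -y: the narrow ear's underside rests here. Spring strips as in the wide slot. The whole plate slides at up to 8 N at first; the last 4 mm need 12 to 22 N, shared by both ends, then it is solid. Friction holds the plate wherever it is left, level or not.
- controller: Bystander: microcontroller board 69 x 54 x 15 mm; origin in the middle of its underside.
- sensor: Bystander: two-eyed distance sensor board 20 x 45 x 17 mm, lying eyes down.
- servo: Bystander: small servo motor 32 x 12 x 28 mm.
- tape: Bystander: roll of tape, 68 mm across, 19 mm high.
- screwdriver: Bystander: screwdriver 170 mm long, lying.
There are look-alikes about, which are no part of the job. What is meant by the plate is not blue, brown or purple, and is the smaller of those in its own colour.

How it is judged:
At the end, for the whole second after the job is handed in: Each ear's underside is within 1.5 mm of the seat of its own slot (wide in wide, narrow in narrow) and within 5 mm of its middle, so the plate lies flat; the plate is at rest and released (z of ear_wide in the frame of slot_wide between -0.0015 and 0.0015 m and horizontal distance between ear_wide and slot_wide below 0.005 m and z of ear_narrow in the frame of slot_narrow between -0.0015 and 0.0015 m and horizontal distance between ear_narrow and slot_narrow below 0.005 m and linear speed of plate below 0.01 m/s and contact force between the fingers and plate below 0.1 N); the robot touches nothing.
It fails at once if The plate is forced: it presses on the trainer with more than 50 N in all (the clips' own grip of 20 to 30 N included) (contact force between plate and trainer above 50 N).
It fails at once if The robot itself presses on the trainer with more than 25 N (contact force between the arm and trainer above 25 N).
It fails at once if A bystander is moved more than 30 mm (distance of any of controller, sensor, servo, tape, screwdriver from where it was at the start of the episode above 0.03 m).
It also fails if it takes over 67 s, if anything falls off the work surface, if the arm or the gripper's body presses on something with over 40 N, if the wrist force passes 120 N, or if a joint passes its speed limit or range.

## Robot

A 6-joint arm with a two-finger parallel gripper is mounted at the origin on the work surface. World frame = base frame: x ahead of the robot, y to its left, z up, the work surface at z = 0. Lengths are in m, angles in rad, forces in N, time in s.
With the tool pointing down it reaches from about 0.35 to 0.875 m from the base axis. Payload 4.2 kg.
Tool frame: the origin (TCP) lies midway between the tips of the shut fingers; the grasp point (between the pads) lies 19 mm behind it; z points along the fingers, y is the line along which they close (so a half turn about z gives the same grasp; the last joint's range is limited). The gripper opens to 87 mm and grips with 3 to 60 N. Pads are 19 mm wide; open, the fingers measure 117 mm over their backs; the gripper's body (75 mm by 190 mm) begins 51 mm behind the grasp point.
Start: joints at [1.478, 0.385, 0.008, 0, -1.194, -0.259], TCP at [0.215, 0.587, 0.195] pointing down, gripper open.
Joint ranges: [-3.14, 3.14], [-1.21, 2.06], [-1.07, 1.41], [-3.16, 2.05], [-2.99, -0.16], [-3.1, 3.1]. Speed limits (rad/s): [2.79, 2.79, 3.14, 3.14, 3.14, 3.14].

## Interface

Orientations are given as a unit quaternion [x, y, z, w].
In Python, from bench import arm, optics gives the robot as it stands.
- The arm moves only by the tool carry_out, never from a script. Its argument "motion" is a list of rows, each a list of 2 entries, a list of its own where there are three numbers: the shift along the world's x, y, z in mm, then the turn about the world's z in rad. In form: [[[dx, dy, dz], turn], ...]. A call has 1 to 5 rows; each row shifts and turns the commanded pose from where the row before left it; what a row does not reach is not made up. A row lasts 1/12 s, in which the tool goes at most 41.7 mm and 7.16 degrees, less where a joint would pass 70% of its speed; a pose out of reach is approached as far as the arm can. A call with a gripper value outside its range is refused whole. "fingers" is the opening in per cent of the stroke, from 0 (shut) to 100 (fully open), set as the call begins (left out, the last holds). The fingers move at their own pace and stop on an object; "force" is the grip in N (left out, the last holds). Time passes only in rows, so rows that do not move let the fingers close. It gives the time, the measured TCP pose, the force, the opening and the grip force at its end, in the units of the state.
- arm.sense(): the state, without advancing time (a new reading comes with each control period).
- optics.grab_frame(name): name is "side" or "top" or "wrist"; returns a dict with "pixels" (400x640x3 uint8, blue, green, red), "mtx" (3x3 intrinsics, pixels), "extrinsics" (4x4, takes a point from world to camera coordinates); the wrist camera has in their place "T_tool_cam" (4x4, takes a point from camera to tool coordinates, whose origin is the TCP and whose axes are the flange's). Camera axes: x right, y up, looking along -z (the intrinsics and any distortion apply to the point x, -y, -z); pixel columns grow to the right and rows downward; lengths in m; the calibration is good to about 2 mm. A picture is of the moment at which its call begins: read the wrist's pose just before it. There is no depth.
- arm.close_job(): hands the job in; it is judged then, once.
The state is a dict: "t": time; "joints": joint angles; "joint_velocities": joint speeds; "joint_efforts": joint torques, N m; "ee_pos": TCP position; "tool_rot": TCP orientation; "contact_force": force on the tool from outside, world axes, zero at the start; "moment": the same for the moment, N m; "opening": opening from 0.0 (shut) to 1.0 (fully open); "gripper_force": force on a finger pad.
Only numpy, scipy, OpenCV 4.12 (cv2) and the standard library are available. Lean on these libraries where they do the work, as an engineer would, in place of code of your own. Each camera call takes 0.05 s, during which the arm holds its last target. There are 200 camera calls.

## Working session

There is one attempt and no reset: what is moved stays moved. The work goes in short steps, Python scripts to look and compute and a tool call to move; the robot and the scene stay as the last step left them, time stands still between calls to the robot, and variables do not carry over. Pictures are saved under pics/ and viewed, at most 10 in all, crops included, and the job is handed in when it is done.

Besides the shell and the picture viewer there is one more tool, called after "Request:" as name(argument=value, ...), one argument or row to a line, values as JSON. carry_out: Moves the arm, as the interface text tells. Its arguments: {"type":"object","properties":{"motion":{"type":"array","items":{"type":"array"}},"fingers":{"type":"number"},"force":{"type":"number"}},"required":["motion"]}

```bash
mkdir -p pics; cat > h.py <<'E'
import cv2,numpy as np
from scipy.spatial.transform import Rotation as R
from bench import arm,optics
def cam(name):
    s=arm.sense(); f=optics.grab_frame(name); K=np.array(f['mtx'])
    if name=='wrist':
        T=np.eye(4);T[:3,:3]=R.from_quat(s['tool_rot']).as_matrix();T[:3,3]=s['ee_pos']
        W=T@np.array(f['T_tool_cam'])
    else: W=np.linalg.inv(np.array(f['extrinsics']))
    return f['pixels'],K,W,f
def ray(px,K,W,z):
    px=np.atleast_2d(px).astype(float)
    d=np.c_[(px[:,0]-K[0,2])/K[0,0],-(px[:,1]-K[1,2])/K[1,1],-np.ones(len(px))]@W[:3,:3].T
    o=W[:3,3]; return o+d*((z-o[2])/d[:,2])[:,None]
def proj(P,K,W):
    c=(np.atleast_2d(P)-W[:3,3])@W[:3,:3]
    return np.c_[K[0,0]*c[:,0]/-c[:,2]+K[0,2],K[1,1]*-c[:,1]/-c[:,2]+K[1,2]]
E
python3 - <<'E'
from h import *
for n in['top','side']:
    p,K,W,f=cam(n); cv2.imwrite(f'pics/{n}0.png',p); np.savez(f'{n}0.npz',p=p,K=K,W=W); print(n,[k for k in f],K.tolist(),W.round(3).tolist())
print(arm.sense())
E
```

```text
top ['pixels', 'mtx', 'extrinsics'] [[480.26516677988684, 0.0, 318.76214788969185], [0.0, 480.26516677988684, 203.3310826492232], [0.0, 0.0, 1.0]] [[0.023, 0.998, -0.067, 0.401], [-1.0, 0.023, -0.002, -0.104], [-0.001, 0.067, 0.998, 1.725], [0.0, 0.0, 0.0, 1.0]]
side ['pixels', 'mtx', 'extrinsics'] [[431.5570501474873, 0.0, 317.187517900514], [0.0, 431.5570501474873, 208.19156471404276], [0.0, 0.0, 1.0]] [[0.992, 0.097, -0.082, 0.41], [-0.126, 0.651, -0.748, -1.1], [-0.02, 0.752, 0.658, 0.975], [0.0, 0.0, 0.0, 1.0]]
{'t': 0.1, 'joints': array([ 1.47760405e+00,  3.85441009e-01,  6.77694815e-03, -4.42077692e-04,
       -1.19401338e+00, -2.58587903e-01]), 'joint_velocities': array([ 0.00069553, -0.00080675,  0.0037154 ,  0.00323632, -0.00105384,
       -0.00180034]), 'joint_efforts': array([-3.54167632e-04, -3.91689169e+01,  1.87934214e+01,  4.23188120e+00,
        1.34739513e-02, -6.81315441e-05]), 'ee_pos': array([0.21514377, 0.58617156, 0.19379699]), 'tool_rot': array([ 9.84556452e-01, -1.75064746e-01, -1.27061640e-04,  9.54312904e-04]), 'contact_force': array([-0.23558842, -0.58726393, -1.24668213]), 'moment': array([-0.02107182,  0.01885548,  0.00834453]), 'gripper_force': 0.0, 'opening': 0.998597720442408}
```

View pics/top0.png

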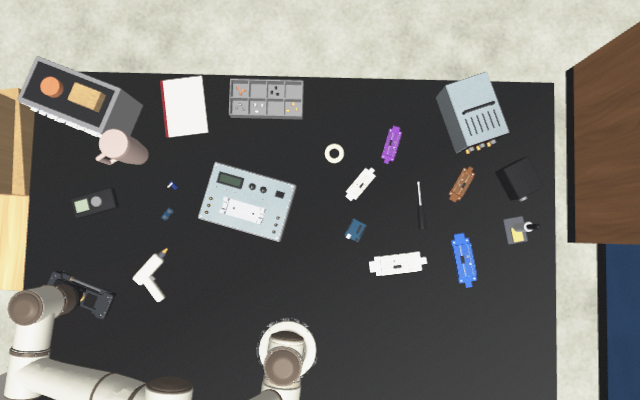

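View pics/side0.png

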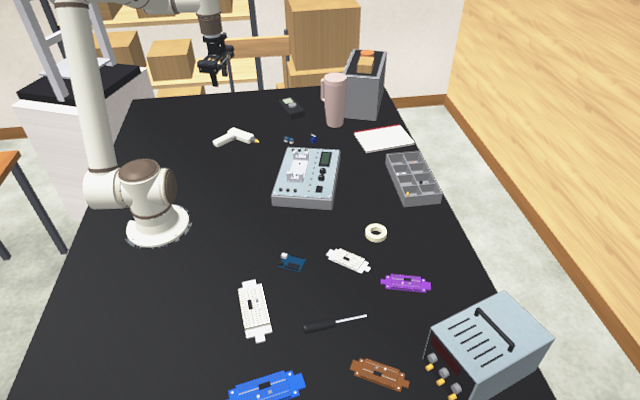

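Top view: the loose white (ivory) plates are at (361,183), smaller, and (398,264), larger. The blue (464,260), brown (461,184) and purple (391,145) ones are ruled out. The one meant is the smaller white one at (361,183). The trainer is at (247,202), with its bracket at (243,210). I'll confirm with a crop.

```bash
python3 - <<'E'
from h import *
d=np.load('top0.npz');p,K,W=d['p'],d['K'],d['W']
a=cv2.resize(p[155:215,330:395],None,fx=6,fy=6,interpolation=2)
b=cv2.resize(p[155:248,190:305],None,fx=3.4,fy=3.4,interpolation=2)
c=np.zeros((max(a.shape[0],b.shape[0]),a.shape[1]+b.shape[1],3),np.uint8);c[:a.shape[0],:a.shape[1]]=a;c[:b.shape[0],a.shape[1]:]=b
cv2.imwrite('pics/crop.png',c)
m=(p.min(2)>150).astype(np.uint8)
for name,(x0,x1,y0,y1),z in [('plate',(340,380,160,205),.008),('big',(365,430,245,282),.008),('br',(215,272,190,232),.075)]:
    q=np.zeros_like(m);q[y0:y1,x0:x1]=m[y0:y1,x0:x1]
    n,l,s,_=cv2.connectedComponentsWithStats(q);i=1+s[1:,4].argmax()
    ys,xs=np.where(l==i);P=ray(np.c_[xs,ys],K,W,z)
    r=cv2.minAreaRect((P[:,:2]*1000).astype(np.float32));print(name,s[i],P.mean(0),r)
E
```

```text
plate [345 168  31  33 458] [ 0.59005075 -0.24643787  0.008     ] ((590.9346923828125, -247.27853393554688), (47.846351623535156, 141.1027069091797), 51.44418716430664)
big [369 251  58  25 997] [ 0.30827683 -0.38330106  0.008     ] ((308.4961242675781, -385.4014892578125), (69.76079559326172, 205.6546630859375), 8.25696849822998)
br [ 215  190   57   42 2243] [0.4838809  0.15629743 0.075     ] ((480.8158264160156, 159.62796020507812), (141.20652770996094, 194.1267852783203), 1.3435204029083252)
```

View pics/crop.png

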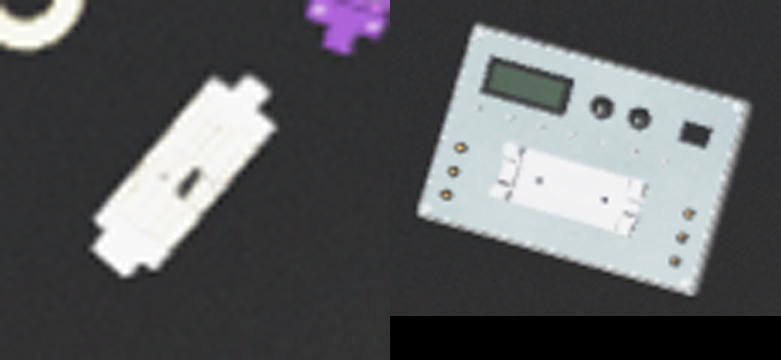

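Crop: left, the smaller white plate measures 141 x 47 mm, as described. Its wide ear is at the lower left and its narrow ear at the upper right. On the right is the trainer with its bracket between cheeks at crop (505,172) and (635,210). Next I'll plan a close look from above.

```bash
python3 - <<'E'
from h import *
d=np.load('top0.npz');K,W=d['K'],d['W']
c=lambda x,y:((x-390)/3.4+190-.5,y/3.4+155-.5)
print(ray([c(508,172),c(636,208),c(476,25),c(748,100),c(418,213),c(692,294)],K,W,.071).round(4))
p,K,Wc,f=cam('wrist');print(np.round(f['T_tool_cam'],3).tolist(),K.tolist(),Wc.round(3).tolist())
E
```

```text
[[ 0.498   0.2255  0.071 ]
 [ 0.4645  0.0944  0.071 ]
 [ 0.6475  0.2636  0.071 ]
 [ 0.5771 -0.0161  0.071 ]
 [ 0.4542  0.3151  0.071 ]
 [ 0.379   0.0352  0.071 ]]
[[0.001, 0.956, 0.295, 0.081], [1.0, -0.001, 0.0, 0.0], [0.001, 0.295, -0.956, -0.191], [0.0, 0.0, 0.0, 1.0]] [[348.5993038102908, 0.0, 319.423981603237], [0.0, 348.5993038102908, 195.04455576059848], [0.0, 0.0, 1.0]] [[-0.344, 0.897, 0.277, 0.291], [-0.939, -0.329, -0.1, 0.559], [0.001, -0.295, 0.956, 0.385], [0.0, 0.0, 0.0, 1.0]]
```

Request:
carry_out(
  motion=[
    [[21, -33, 6], -0.025],
    [[21, -33, 6], -0.025],
    [[21, -33, 6], -0.025],
    [[21, -33, 6], -0.025],
    [[21, -33, 6], -0.025],
  ],
)

```text
t: 0.57
ee_pos: [0.3208, 0.4199, 0.2247]
tool_rot: [0.972, -0.236, -0.0, 0.0]
contact_force: [0.5, 0.3, -0.1]
opening: 1.0
gripper_force: 0.0
```

Request:
carry_out(
  motion=[
    [[21, -33, 6], -0.025],
    [[21, -33, 6], -0.025],
    [[21, -33, 6], -0.025],
    [[21, -33, 6], -0.025],
    [[21, -33, 6], -0.025],
  ],
)

```text
t: 0.98
ee_pos: [0.4257, 0.2548, 0.255]
tool_rot: [0.955, -0.297, -0.0, -0.0]
contact_force: [0.7, 0.5, -0.5]
opening: 0.997
gripper_force: 0.0
```

Request:
carry_out(
  motion=[
    [[21, -33, 2], -0.025],
    [[21, -33, 0], -0.025],
    [[13, -30, 0], -0.02],
    [[0, 0, 0], 0],
    [[0, 0, 0], 0],
  ],
)

```text
t: 1.4
ee_pos: [0.4806, 0.1591, 0.2564]
tool_rot: [0.944, -0.331, -0.0, 0.0]
contact_force: [0.0, 0.9, 0.7]
opening: 1.001
gripper_force: 0.0
```

```bash
python3 - <<'E'
from h import *
p,K,W,f=cam('wrist');cv2.imwrite('pics/w1.png',p);np.savez('w1.npz',p=p,K=K,W=W)
s=arm.sense();print(s['t'],s['ee_pos'],s['tool_rot'],s['contact_force'])
E
```

```text
1.45 [0.48029416 0.16019114 0.25645432] [ 9.43873359e-01 -3.30307439e-01 -2.61137332e-04  9.89850919e-05] [-0.07694991 -0.27065748  0.44362222]
```

View pics/w1.png

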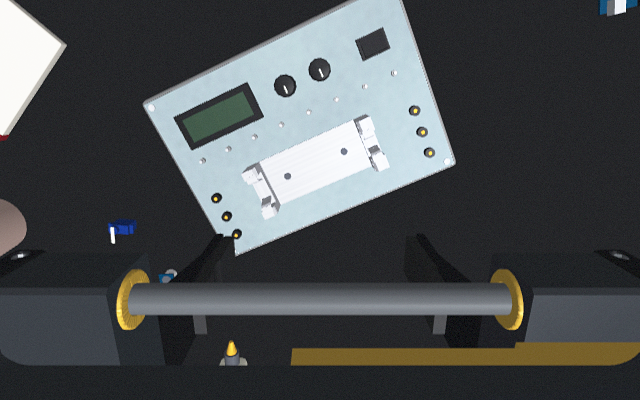

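Wrist view: trainer with its bracket; cheeks near (262,190) (+y end) and (373,145) (-y end), base dots at (288,176) and (344,151). I'll enlarge it.

```bash
python3 - <<'E'
from h import *
d=np.load('w1.npz');p=d['p']
c=cv2.resize(p[105:225,232:397],None,fx=4.8,fy=4.8,interpolation=2)
cv2.imwrite('pics/w1c.png',np.clip((c.astype(float)-90)*1.6,0,255).astype(np.uint8))
E
```

```text
(no output)
```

View pics/w1c.png

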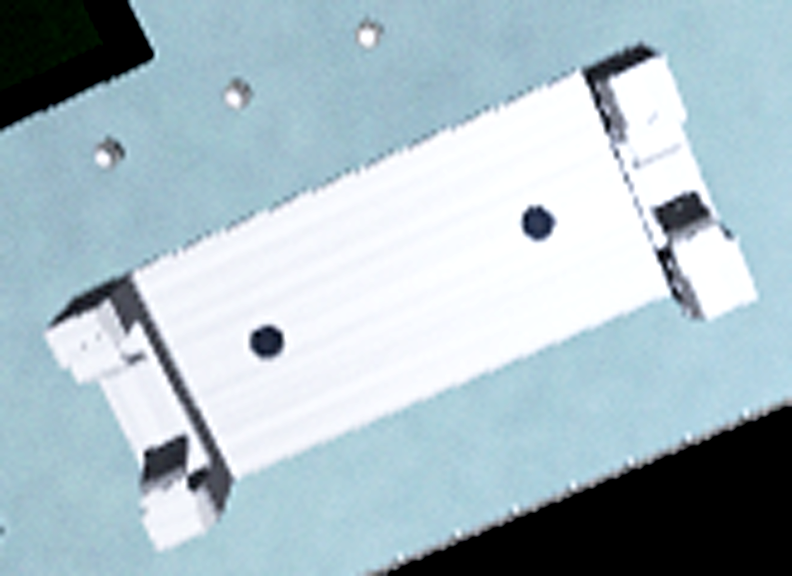

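The left (+y) cheek has the wider gap, so the wide slot faces world +y. Measuring from the base corners and cheek tops.

```bash
python3 - <<'E'
from h import *
d=np.load('w1.npz');K,W=d['K'],d['W']
c=lambda L:[(x/4.8+232-.4,y/4.8+105-.4) for x,y in L]
for L,z in [([(133,275),(583,70),(667,297),(232,478)],.058),([(45,330),(662,60),(757,297),(160,550)],.091),([(267,341),(537,222)],.058)]:
    P=ray(c(L),K,W,z)[:,:2];print(P.round(4).tolist(),P.mean(0))
    if len(P)==4:
        v=(P[0]+P[3]-P[1]-P[2])/2;print('len',np.linalg.norm(v),'yaw',np.arctan2(v[1],v[0])-np.pi/2,'w',np.linalg.norm(P[0]-P[3]),np.linalg.norm(P[1]-P[2]))
# trainer yaw from top cam
E
```

```text
[[0.5232, 0.2123], [0.4948, 0.1005], [0.4401, 0.1168], [0.4701, 0.227]] [0.48204257 0.16414743]
len 0.11479724853203882 yaw -0.2577193653245988 w 0.055140798124141674 0.05706877170868365
[[0.5279, 0.2267], [0.4903, 0.0871], [0.4366, 0.1008], [0.4734, 0.241]] [0.48205248 0.16389011]
len 0.14475398495271383 yaw -0.25978834177289745 w 0.05627389330468779 0.055354445315448475
[[0.4912, 0.1979], [0.4736, 0.13]] [0.48238159 0.1639499 ]
```

Request:
carry_out(
  motion=[
    [[10, -37, -5], 0],
    [[10, -37, -5], 0],
    [[10, -37, -5], 0],
    [[10, -37, -5], 0],
    [[10, -37, -5], 0],
  ],
)

```text
t: 1.87
ee_pos: [0.5305, -0.0242, 0.2316]
tool_rot: [0.945, -0.328, 0.0, -0.0]
contact_force: [-0.3, 0.7, -0.3]
opening: 1.001
gripper_force: 0.0
```

Request:
carry_out(
  motion=[
    [[10, -37, -5], 0],
    [[10, -37, -5], 0],
    [[10, -37, -5], 0],
    [[10, -37, -5], 0],
    [[10, -37, -5], 0],
  ],
)

```text
t: 2.28
ee_pos: [0.5811, -0.2093, 0.2064]
tool_rot: [0.945, -0.328, -0.0, -0.0]
contact_force: [1.2, 1.2, 1.8]
opening: 0.999
gripper_force: 0.0
```

Request:
carry_out(
  motion=[
    [[10, -37, -5], 0],
    [[0, 0, 0], 0],
    [[0, 0, 0], 0],
    [[0, 0, 0], 0],
  ],
)

```text
t: 2.62
ee_pos: [0.5906, -0.245, 0.2013]
tool_rot: [0.944, -0.329, -0.0, -0.0]
contact_force: [-0.1, -0.2, -0.4]
opening: 0.999
gripper_force: 0.0
```

```bash
python3 - <<'E'
from h import *
p,K,W,f=cam('wrist');cv2.imwrite('pics/w2.png',p);np.savez('w2.npz',p=p,K=K,W=W)
s=arm.sense();print(s['t'],s['ee_pos'],s['tool_rot'],s['contact_force'])
m=(p.min(2)>140).astype(np.uint8);m[240:]=0
n,l,st,ce=cv2.connectedComponentsWithStats(m)
for i in range(1,n):
    if st[i,4]<800: continue
    ys,xs=np.where(l==i);P=ray(np.c_[xs,ys],K,W,.010)
    print(st[i],P.mean(0).round(4),cv2.minAreaRect((P[:,:2]*1000).astype(np.float32)))
E
```

```text
2.6667 [ 0.59062361 -0.24460022  0.20184777] [ 9.44482744e-01 -3.28561009e-01 -5.41990834e-05 -8.60004503e-05] [-0.00626359  0.7406918   0.92112807]
[311  12  45  39 803] [ 0.6867 -0.3406  0.01  ] ((683.5423583984375, -339.4576721191406), (44.397552490234375, 26.27503204345703), 74.83379364013672)
[   0   85   33   66 1103] [ 0.8354 -0.0157  0.01  ] ((828.7955322265625, -16.062129974365234), (33.20109558105469, 70.90737915039062), 36.471824645996094)
[ 297   95   44  124 4598] [ 0.596  -0.2476  0.01  ] ((594.441162109375, -246.44415283203125), (47.2442626953125, 138.60263061523438), 51.549285888671875)
[ 154  109   67   64 2696] [ 0.701  -0.1466  0.01  ] ((699.7462768554688, -146.3773193359375), (73.47772979736328, 68.92900848388672), 51.63975524902344)
[ 542  205   83   35 1817] [ 0.3354 -0.4477  0.01  ] ((341.74664306640625, -445.505126953125), (91.6301040649414, 42.884864807128906), 51.64695739746094)
```

View pics/w2.png

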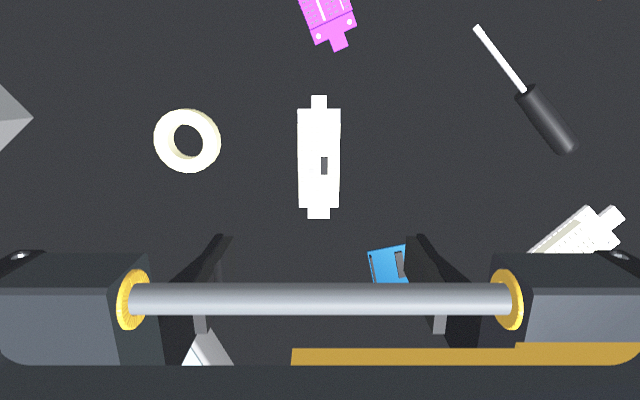

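Wrist view: the plate is upright and centred at (319,157), narrow ear up at (319,100) and wide ear down at (319,212). It is already square to the jaws. The tape (187,140), controller (388,262) and purple plate (330,25) are clear of the fingers.

```bash
python3 - <<'E'
from h import *
d=np.load('w2.npz');K,W,p=d['K'],d['W'],d['p']
a=ray([(319,95),(318.5,218.5)],K,W,.003)[:,:2];print(a,a.mean(0),np.linalg.norm(a[0]-a[1]))
m=p.min(2)>140
for r in(120,140,190,200):
    x=np.where(m[r,285:350])[0]+285;P=ray([(x[0]-.5,r),(x[-1]+.5,r)],K,W,.013);print(r,x[0],x[-1],P.mean(0)[:2],np.linalg.norm(P[0]-P[1]))
u=np.array([np.cos(np.pi/2+.8995),np.sin(np.pi/2+.8995)])
print(R.from_quat(arm.sense()['tool_rot']).as_euler('zyx'))
E
```

```text
[[ 0.64814508 -0.29000286]
 [ 0.53740323 -0.20152532]] [ 0.59277416 -0.24576409] 0.14174636193058035
120 297 340 [ 0.62851302 -0.27379001] 0.04698073003011332
140 297 339 [ 0.61214854 -0.26012396] 0.046690547368740676
190 298 338 [ 0.56782572 -0.22495564] 0.04648699362750775
200 299 338 [ 0.55813176 -0.21799405] 0.04575769378079834
[ 6.69559198e-01 -4.58674085e-05 -3.14139459e+00]
```

Request:
carry_out(
  motion=[
    [[2.5, -1, -36], 0],
    [[0, 0, -36], 0],
    [[0, 0, -36], 0],
    [[0, 0, -36], 0],
    [[0, 0, -25], 0],
  ],
)

```text
t: 3.08
ee_pos: [0.5916, -0.2446, 0.0305]
tool_rot: [0.945, -0.328, -0.001, -0.0]
contact_force: [-1.1, 1.0, 0.0]
opening: 1.001
gripper_force: 0.0
```

Request:
carry_out(
  motion=[
    [[0, 0, -15], 0],
    [[0, 0, -10], 0],
    [[0, 0, -4], 0],
    [[0, 0, 0], 0],
  ],
)

```text
t: 3.42
ee_pos: [0.5932, -0.2462, 0.0039]
tool_rot: [0.944, -0.329, -0.0, 0.0]
contact_force: [1.1, -0.8, 0.1]
opening: 1.002
gripper_force: 0.0
```

Request:
carry_out(
  motion=[
    [[0, 0, 0], 0],
    [[0, 0, 0], 0],
    [[0, 0, 0], 0],
    [[0, 0, 0], 0],
    [[0, 0, 0], 0],
  ],
  fingers=30,
  force=40,
)

```text
t: 3.83
ee_pos: [0.5932, -0.2474, 0.0045]
tool_rot: [0.944, -0.33, 0.001, -0.0]
contact_force: [-1.0, -0.6, -0.6]
opening: 0.709
gripper_force: 0.0
```

Request:
carry_out(
  motion=[
    [[0, 0, -1.5], 0],
    [[0, 0, 0], 0],
    [[0, 0, 0], 0],
    [[0, 0, 0], 0],
    [[0, 0, 0], 0],
  ],
)

```text
t: 4.25
ee_pos: [0.5928, -0.2473, 0.0022]
tool_rot: [0.944, -0.33, -0.0, 0.0]
contact_force: [-0.7, 0.4, 0.7]
opening: 0.348
gripper_force: 0.0
```

Request:
carry_out(
  motion=[
    [[0, 0, 0], 0],
    [[0, 0, 0], 0],
    [[0, 0, 0], 0],
  ],
)

```text
t: 4.5
ee_pos: [0.5928, -0.2473, 0.0022]
tool_rot: [0.944, -0.33, 0.0, -0.0]
contact_force: [-0.4, 0.6, -0.9]
opening: 0.306
gripper_force: 0.0
```

The jaws reached 30 % with no contact, so I need to look.

```bash
python3 - <<'E'
from h import *
p,K,W,f=cam('wrist');q,K2,W2,_=cam('side')
a=cv2.resize(q[190:290,290:440],(600,400),interpolation=2)
b=cv2.resize(p,(320,200));c=np.zeros((600,600,3),np.uint8);c[:400]=a;c[400:,:320]=b
cv2.imwrite('pics/s3.png',c);print(arm.sense()['opening'])
E
```

```text
0.3026308350229914
```

View pics/s3.png

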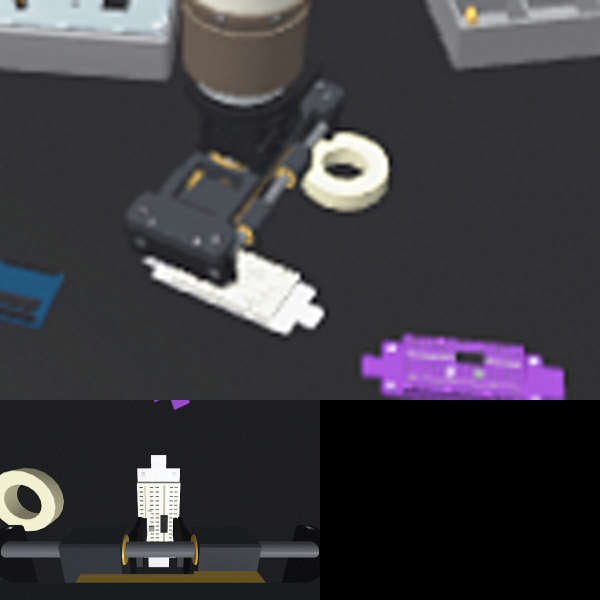

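The jaws are around the plate: wrist inset, fingers either side of the plate at inset (158,520). The opening scale just isn't linear. Closing further.

Request:
carry_out(
  motion=[
    [[0, 0, 0], 0],
    [[0, 0, 0], 0],
    [[0, 0, 0], 0],
    [[0, 0, 0], 0],
  ],
  fingers=0,
  force=40,
)

```text
t: 4.93
ee_pos: [0.5928, -0.2473, 0.0022]
tool_rot: [0.944, -0.33, 0.0, 0.0]
contact_force: [0.4, 0.1, -0.0]
opening: 0.083
gripper_force: 0.0
```

Request:
carry_out(
  motion=[
    [[0, 0, 0], 0],
    [[0, 0, 0], 0],
    [[0, 0, 0], 0],
  ],
)

```text
t: 5.18
ee_pos: [0.5929, -0.2473, 0.0023]
tool_rot: [0.944, -0.33, 0.0, 0.0]
contact_force: [0.6, 0.7, 0.6]
opening: 0.011
gripper_force: 0.0
```

```bash
python3 - <<'E'
from h import *
p,K,W,f=cam('wrist');s=arm.sense();print(s['opening'],s['gripper_force'],s['ee_pos'])
cv2.imwrite('pics/w4.png',cv2.resize(p[80:400,170:470],(560,597),interpolation=2))
E
```

```text
0.0036176251381981077 0.0 [ 0.59286028 -0.24728612  0.00226709]
```

View pics/w4.png

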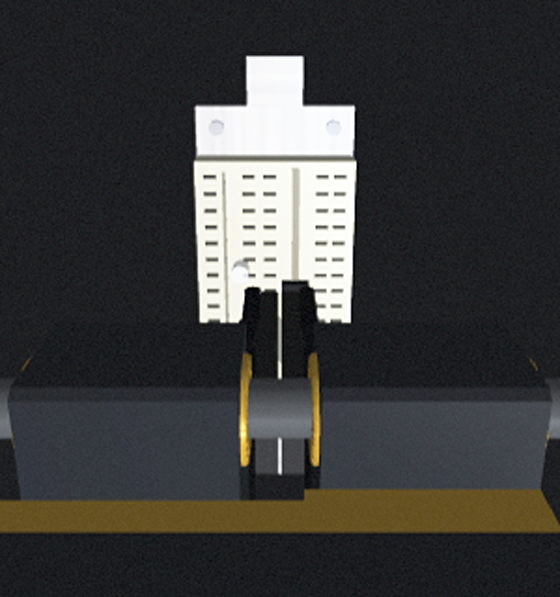

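The fingers appear shut over the board with no contact force. I'll check numerically where the TCP projects compared with the plate in the side view.

```bash
python3 - <<'E'
from h import *
s=arm.sense();print(s['joint_efforts'].round(1),s['joints'].round(3),s['contact_force'],s['ee_pos'])
q,K,W,_=cam('side');cv2.imwrite('pics/s5raw.png',q)
d=np.load('side0.npz');
for z in(0,.01,.02,.03):print(z,proj(s['ee_pos']*[1,1,0]+[0,0,z],K,W).round(1))
# dark finger pixels now vs the plate at start
m0=(d['p'].min(2)>150);m1=(q.min(2)>150)
for r in range(245,278):print(r,''.join('#' if m1[r,c] else ('o' if m0[r,c] else '.') for c in range(315,380)))
p,K,W,_=cam('top');d=np.load('top0.npz');m0=d['p'].min(2)>150
print('top tcp',proj(s['ee_pos'],K,W))
E
```

```text
[ -0.  -45.   14.7   3.2   0.1  -0. ] [-0.144  0.596 -0.167  0.    -0.808  1.043] [-0.02396343  1.0192232  -0.91901828] [ 0.59286028 -0.24728612  0.00226709]
0 [[348.4 261.6]]
0.01 [[348.5 259.4]]
0.02 [[348.6 257.1]]
0.03 [[348.7 254.8]]
245 .................................................................
246 .................................................................
247 .................................................................
248 .........................o.......................................
249 ...............oo...oooooooo.....................................
250 ..............oooooooooo#oooooo..................................
251 .............ooooooooooooooooooo.................................
252 ............oooooooooooooooooooooo...............................
253 ...........ooooooooooooooooooooooooooo...........................
254 ...........o#ooooooooooooooooooooooooo##.........................
255 ...........####oooooooooooooooooooooo#####.......................
256 .............####ooooooooooooooooooo#########....................
257 ..............###
[... 786 characters left out ...]
.######################.........
269 .....................................##################..........
270 .......................................################..........
271 .........................................#######...###...........
272 ...........................................#####.................
273 .................................................................
274 .................................................................
275 .................................................................
276 .................................................................
277 .................................................................
top tcp [[359.98534933 183.09231631]]
```

The geometry shows the tips sit about 20 mm behind the stated TCP, so the jaws closed above the board. I'll raise, open, and go lower by feel.

Request:
carry_out(
  motion=[
    [[0, 1.5, 12], 0],
    [[0, 0, 0], 0],
    [[0, 0, 0], 0],
    [[0, 0, 0], 0],
    [[0, 0, 0], 0],
  ],
  fingers=100,
)

```text
t: 5.75
ee_pos: [0.5927, -0.2457, 0.0143]
tool_rot: [0.944, -0.33, -0.0, -0.0]
contact_force: [0.2, -0.0, 0.3]
opening: 0.3
gripper_force: 0.0
```

Request:
carry_out(
  motion=[
    [[0, 0, 0], 0],
    [[0, 0, 0], 0],
    [[0, 0, 0], 0],
    [[0, 0, 0], 0],
    [[0, 0, 0], 0],
  ],
)

```text
t: 6.17
ee_pos: [0.5927, -0.2458, 0.0141]
tool_rot: [0.944, -0.33, -0.0, 0.0]
contact_force: [1.3, 0.3, -0.1]
opening: 0.681
gripper_force: 0.0
```

Request:
carry_out(
  motion=[
    [[0, 0, 0], 0],
    [[0, 0, 0], 0],
    [[0, 0, -6], 0],
    [[0, 0, -6], 0],
    [[0, 0, 0], 0],
  ],
)

```text
t: 6.58
ee_pos: [0.5915, -0.2454, 0.0004]
tool_rot: [0.944, -0.33, -0.002, 0.0]
contact_force: [-0.3, -0.3, -1.1]
opening: 0.98
gripper_force: 0.0
```

Request:
carry_out(
  motion=[
    [[0, 0, -4], 0],
    [[0, 0, 0], 0],
  ],
)

```text
t: 6.75
ee_pos: [0.5922, -0.2456, -0.0028]
tool_rot: [0.944, -0.33, -0.001, 0.0]
contact_force: [0.5, -1.1, -0.1]
opening: 1.0
gripper_force: 0.0
```

Request:
carry_out(
  motion=[
    [[0, 0, -4], 0],
    [[0, 0, 0], 0],
  ],
)

```text
t: 6.92
ee_pos: [0.5924, -0.2457, -0.0065]
tool_rot: [0.944, -0.33, -0.001, 0.0]
contact_force: [-0.8, -0.2, -0.0]
opening: 0.999
gripper_force: 0.0
```

Request:
carry_out(
  motion=[
    [[0, 0, -2], 0],
    [[0, 0, 0], 0],
  ],
)

```text
t: 7.08
ee_pos: [0.5927, -0.2458, -0.008]
tool_rot: [0.944, -0.33, -0.0, 0.0]
contact_force: [-0.1, 0.5, -0.3]
opening: 1.0
gripper_force: 0.0
```

Request:
carry_out(
  motion=[
    [[0, 0, -2], 0],
    [[0, 0, 0], 0],
  ],
)

```text
t: 7.25
ee_pos: [0.5927, -0.2457, -0.01]
tool_rot: [0.944, -0.33, -0.0, -0.0]
contact_force: [0.8, -0.6, -0.7]
opening: 1.001
gripper_force: 0.0
```

Request:
carry_out(
  motion=[
    [[0, 0, -2], 0],
    [[0, 0, 0], 0],
  ],
)

```text
t: 7.42
ee_pos: [0.5926, -0.2457, -0.0121]
tool_rot: [0.944, -0.33, -0.0, -0.0]
contact_force: [-0.1, -0.8, 0.3]
opening: 1.001
gripper_force: 0.0
```

Request:
carry_out(
  motion=[
    [[0, 0, 0], 0],
    [[0, 0, 0], 0],
    [[0, 0, 0], 0],
    [[0, 0, 0], 0],
    [[0, 0, 0], 0],
  ],
  fingers=0,
  force=10,
)

```text
t: 7.83
ee_pos: [0.5929, -0.2458, -0.0117]
tool_rot: [0.944, -0.33, 0.0, -0.0]
contact_force: [0.7, -0.7, -0.4]
opening: 0.707
gripper_force: 0.0
```

Request:
carry_out(
  motion=[
    [[0, 0, 0], 0],
    [[0, 0, 0], 0],
    [[0, 0, 0], 0],
    [[0, 0, 0], 0],
  ],
)

```text
t: 8.17
ee_pos: [0.5929, -0.2458, -0.0117]
tool_rot: [0.944, -0.33, 0.0, -0.0]
contact_force: [-0.6, 0.6, -0.5]
opening: 0.405
gripper_force: 0.0
```

Still nothing at 46 mm, so the tips are still above the board, consistent with about 28 mm. Opening, then going down until the table is felt.

Request:
carry_out(
  motion=[
    [[0, 0, 4], 0],
    [[0, 0, 0], 0],
    [[0, 0, 0], 0],
    [[0, 0, 0], 0],
    [[0, 0, 0], 0],
  ],
  fingers=100,
)

```text
t: 8.58
ee_pos: [0.5928, -0.2458, -0.0078]
tool_rot: [0.944, -0.33, -0.0, -0.0]
contact_force: [-0.1, 0.6, -0.4]
opening: 0.698
gripper_force: 0.0
```

Request:
carry_out(
  motion=[
    [[0, 0, 0], 0],
    [[0, 0, 0], 0],
    [[0, 0, -2], 0],
    [[0, 0, -2], 0],
    [[0, 0, 0], 0],
  ],
)

```text
t: 9.0
ee_pos: [0.5924, -0.2457, -0.0124]
tool_rot: [0.944, -0.33, -0.001, 0.0]
contact_force: [1.0, 0.0, -0.1]
opening: 0.981
gripper_force: 0.0
```

Request:
carry_out(
  motion=[
    [[0, 0, -2], 0],
    [[0, 0, -1], 0],
    [[0, 0, 0], 0],
  ],
)

```text
t: 9.25
ee_pos: [0.5926, -0.2457, -0.0151]
tool_rot: [0.944, -0.33, -0.0, 0.0]
contact_force: [-0.6, 1.1, -0.2]
opening: 1.0
gripper_force: 0.0
```

Request:
carry_out(
  motion=[
    [[0, 0, -1.5], 0],
    [[0, 0, -1.5], 0],
    [[0, 0, 0], 0],
  ],
)

```text
t: 9.5
ee_pos: [0.5926, -0.2457, -0.0181]
tool_rot: [0.944, -0.33, -0.0, 0.0]
contact_force: [-0.2, -0.6, 0.0]
opening: 1.001
gripper_force: 0.0
```

Request:
carry_out(
  motion=[
    [[0, 0, -1.5], 0],
    [[0, 0, -1.5], 0],
    [[0, 0, 0], 0],
  ],
)

```text
t: 9.75
ee_pos: [0.5926, -0.2457, -0.0211]
tool_rot: [0.944, -0.33, -0.0, 0.0]
contact_force: [1.0, -0.2, 0.0]
opening: 1.003
gripper_force: 0.0
```

Request:
carry_out(
  motion=[
    [[0, 0, -1], 0],
    [[0, 0, 0], 0],
    [[0, 0, 0], 0],
  ],
)

```text
t: 10.0
ee_pos: [0.5928, -0.2458, -0.0218]
tool_rot: [0.944, -0.33, -0.0, 0.0]
contact_force: [0.2, -0.0, -0.8]
opening: 1.005
gripper_force: 0.0
```

Request:
carry_out(
  motion=[
    [[0, 0, -1], 0],
    [[0, 0, 0], 0],
    [[0, 0, 0], 0],
  ],
)

```text
t: 10.25
ee_pos: [0.5928, -0.2458, -0.0228]
tool_rot: [0.944, -0.33, -0.0, 0.0]
contact_force: [-1.0, 0.1, -0.8]
opening: 1.0
gripper_force: 0.0
```

Request:
carry_out(
  motion=[
    [[0, 0, 0], 0],
    [[0, 0, 0], 0],
    [[0, 0, 0], 0],
    [[0, 0, 0], 0],
    [[0, 0, 0], 0],
  ],
  fingers=40,
  force=10,
)

```text
t: 10.67
ee_pos: [0.5929, -0.2458, -0.0227]
tool_rot: [0.944, -0.33, 0.0, 0.0]
contact_force: [0.2, -0.1, 0.3]
opening: 0.706
gripper_force: 0.0
```

Request:
carry_out(
  motion=[
    [[0, 0, 0], 0],
    [[0, 0, 0], 0],
    [[0, 0, 0], 0],
    [[0, 0, 0], 0],
  ],
)

```text
t: 11.0
ee_pos: [0.5928, -0.2458, -0.0228]
tool_rot: [0.944, -0.33, -0.0, -0.0]
contact_force: [-0.1, -0.6, 0.2]
opening: 0.525
gripper_force: 10.0
```

Contact at 46 mm. I'll go deeper, down to the table touch, before gripping hard.

Request:
carry_out(
  motion=[
    [[0, 0, 0], 0],
    [[0, 0, 0], 0],
    [[0, 0, 0], 0],
    [[0, 0, -1.5], 0],
    [[0, 0, 0], 0],
  ],
  fingers=70,
)

```text
t: 11.42
ee_pos: [0.5926, -0.2458, -0.0245]
tool_rot: [0.944, -0.33, -0.0, 0.0]
contact_force: [-0.0, 1.3, -0.4]
opening: 0.691
gripper_force: 0.0
```

Request:
carry_out(
  motion=[
    [[0, 0, -1.5], 0],
    [[0, 0, 0], 0],
    [[0, 0, 0], 0],
  ],
)

```text
t: 11.67
ee_pos: [0.5927, -0.2458, -0.0259]
tool_rot: [0.944, -0.33, -0.0, 0.0]
contact_force: [0.2, -0.6, -0.3]
opening: 0.698
gripper_force: 0.0
```

Request:
carry_out(
  motion=[
    [[0, 0, -1], 0],
    [[0, 0, 0], 0],
    [[0, 0, 0], 0],
  ],
)

```text
t: 11.92
ee_pos: [0.5928, -0.2458, -0.0268]
tool_rot: [0.944, -0.33, -0.0, 0.0]
contact_force: [-0.0, 0.5, 0.2]
opening: 0.701
gripper_force: 0.0
```

Request:
carry_out(
  motion=[
    [[0, 0, -1], 0],
    [[0, 0, 0], 0],
    [[0, 0, 0], 0],
  ],
)

```text
t: 12.17
ee_pos: [0.5931, -0.2459, -0.0273]
tool_rot: [0.944, -0.329, 0.0, 0.0]
contact_force: [-1.0, 0.7, 3.6]
opening: 0.702
gripper_force: 1.5
```

Table felt at TCP z = -27 mm. Back up 2 mm and grip.

Request:
carry_out(
  motion=[
    [[0, 0, 2], 0],
    [[0, 0, 0], 0],
    [[0, 0, 0], 0],
    [[0, 0, 0], 0],
    [[0, 0, 0], 0],
  ],
  fingers=0,
  force=45,
)

```text
t: 12.58
ee_pos: [0.5927, -0.2458, -0.0259]
tool_rot: [0.944, -0.33, -0.0, -0.0]
contact_force: [0.4, 0.1, 0.1]
opening: 0.523
gripper_force: 45.0
```

Request:
carry_out(
  motion=[
    [[0, 0, 0], 0],
    [[0, 0, 0], 0],
  ],
)

```text
t: 12.75
ee_pos: [0.5928, -0.2458, -0.0259]
tool_rot: [0.944, -0.33, -0.0, 0.0]
contact_force: [-0.5, 0.1, -1.0]
opening: 0.522
gripper_force: 45.0
```

Request:
carry_out(
  motion=[
    [[0, 0, 5], 0],
    [[0, 0, 15], 0],
    [[0, 0, 30], 0],
    [[0, 0, 0], 0],
    [[0, 0, 0], 0],
  ],
)

```text
t: 13.17
ee_pos: [0.5943, -0.246, 0.0263]
tool_rot: [0.944, -0.33, 0.002, -0.0]
contact_force: [0.4, 0.6, -1.6]
opening: 0.521
gripper_force: 45.0
```

Request:
carry_out(
  motion=[
    [[-10, 37, 10], -0.105],
    [[-10, 37, 10], -0.105],
    [[-10, 37, 10], -0.105],
    [[-10, 37, 10], -0.105],
    [[-10, 37, 10], -0.105],
  ],
)

```text
t: 13.58
ee_pos: [0.541, -0.0594, 0.0734]
tool_rot: [0.824, -0.566, -0.001, 0.001]
contact_force: [0.7, 0.5, -1.6]
opening: 0.522
gripper_force: 45.0
```

Request:
carry_out(
  motion=[
    [[-10, 37, 10], -0.105],
    [[-10, 37, 10], -0.105],
    [[-10, 37, 0], -0.105],
    [[-10, 37, 0], -0.105],
    [[-10, 37, 0], -0.105],
  ],
)

```text
t: 14.0
ee_pos: [0.4912, 0.1256, 0.0936]
tool_rot: [-0.65, 0.76, 0.0, -0.001]
contact_force: [0.9, 0.0, -1.8]
opening: 0.52
gripper_force: 45.0
```

Request:
carry_out(
  motion=[
    [[-11, 40, 0], -0.108],
    [[0, 0, 0], 0],
    [[0, 0, 0], 0],
    [[0, 0, 0], 0],
  ],
)

```text
t: 14.33
ee_pos: [0.4813, 0.1628, 0.0934]
tool_rot: [-0.612, 0.791, 0.0, -0.001]
contact_force: [1.1, -0.2, -0.7]
opening: 0.524
gripper_force: 45.0
```

```bash
python3 - <<'E'
from h import *
p,K,W,f=cam('wrist');np.savez('w5.npz',p=p,K=K,W=W);s=arm.sense()
print(s['t'],s['ee_pos'],R.from_quat(s['tool_rot']).as_euler('zyx')[0],s['contact_force'],s['opening'])
c=cv2.resize(p[60:300,160:480],(800,600),interpolation=2);cv2.imwrite('pics/w5.png',np.clip((c.astype(float)-60)*1.4,0,255).astype(np.uint8))
E
```

```text
14.3833 [0.48164086 0.16218137 0.09351503] 1.8267228720032684 [ 0.37415592 -0.67952235 -1.2414858 ] 0.5253341850093473
```

View pics/w5.png

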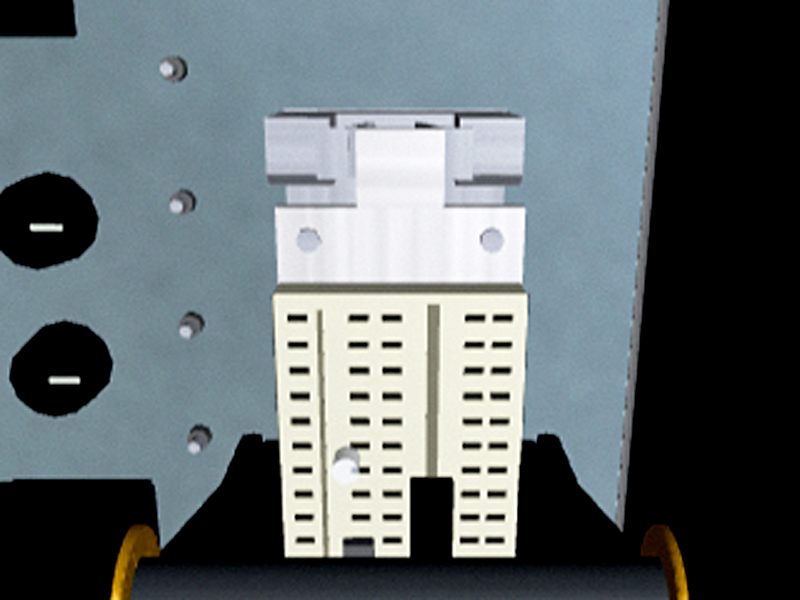

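Wrist view: the plate is held square. Narrow ear is at picture (400,165), plate end edge at row 207; the narrow cheek behind it has arms 265–333 and 457–524, top edges at rows 116–180. Computing the offset.

```bash
cat > chk.py <<'E'
from h import *
d=np.load('w5.npz');K,W=d['K'],d['W']
c=lambda L:[(x/2.5+160-.3,y/2.5+60-.3) for x,y in L]
zt=.0935+.0259+.004
yaw=-.259;ux=np.array([np.cos(yaw),np.sin(yaw)]);uy=np.array([-ux[1],ux[0]]);S=np.array([.482,.164])
def loc(L,z): 
    P=ray(c(L),K,W,z)[:,:2]-S; return (np.c_[P@ux,P@uy]*1000).round(1).tolist()
print('ear tip corners, plate end corners',loc([(356,128),(444,128),(276,207),(524,207)],zt))
print('cheek top outer, slot edges, near',loc([(265,117),(524,117),(333,117),(457,117),(266,181),(523,181)],.091))
print('board end',loc([(275,293),(527,293)],zt+.009))
print('tcp',arm.sense()['ee_pos'][:2]-S)
E
python3 chk.py
```

```text
ear tip corners, plate end corners [[7.6, -72.3], [-8.3, -72.4], [22.5, -58.0], [-23.4, -58.3]]
cheek top outer, slot edges, near [[28.6, -72.5], [-27.2, -72.8], [14.0, -72.6], [-12.7, -72.8], [29.0, -58.9], [-27.6, -59.2]]
board end [[22.0, -43.9], [-23.3, -44.2]]
tcp [-0.00035914 -0.00181863]
```

Request:
carry_out(
  motion=[
    [[1.6, 1.8, 0], 0],
    [[0, 0, -10], 0],
    [[0, 0, -10], 0],
    [[0, 0, -5], 0],
    [[0, 0, 0], 0],
  ],
)

```text
t: 14.8
ee_pos: [0.4825, 0.1634, 0.0671]
tool_rot: [-0.611, 0.792, 0.0, -0.002]
contact_force: [-0.8, 0.7, -2.1]
opening: 0.521
gripper_force: 45.0
```

Request:
carry_out(
  motion=[
    [[0, 0, -3], 0],
    [[0, 0, -2], 0],
    [[0, 0, 0], 0],
  ],
)

```text
t: 15.05
ee_pos: [0.4837, 0.1647, 0.0639]
tool_rot: [-0.611, 0.792, 0.0, -0.0]
contact_force: [-0.4, -0.2, -0.8]
opening: 0.523
gripper_force: 45.0
```

```bash
python3 - <<'E'
from h import *
p,K,W,f=cam('wrist');np.savez('w6.npz',p=p,K=K,W=W);s=arm.sense()
print(s['t'],s['ee_pos'],s['contact_force'],s['moment'])
c=cv2.resize(p[60:300,160:480],(800,600),interpolation=2);cv2.imwrite('pics/w6.png',np.clip((c.astype(float)-60)*1.4,0,255).astype(np.uint8))
E
```

```text
15.1 [0.48382136 0.16478959 0.06416734] [-0.15659037 -0.06917619 -1.47696179] [ 0.09854202 -0.10324525 -0.0455257 ]
```

View pics/w6.png

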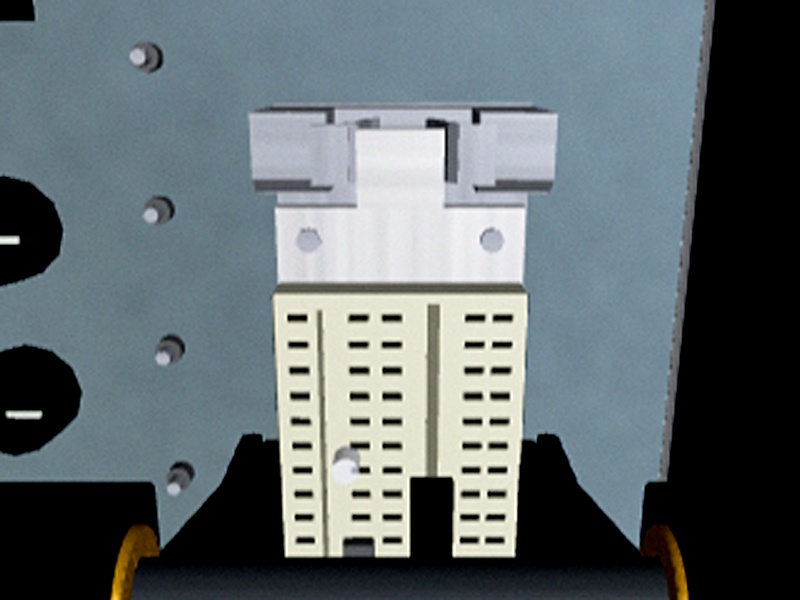

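Wrist view: narrow ear (400,165) lies between cheek arms 250–331 and 475–556 (middle 403); plate end at row 207, cheek's inner top edge about 183.

```bash
sed -e "s/w5.npz/w6.npz/; s/zt=.0935/zt=.0640/" chk.py | head -10 > c2.py; cat >> c2.py <<'E'
print('ear/plate end',loc([(356,128),(444,128),(276,207),(524,207)],zt))
print('cheek',loc([(250,113),(556,113),(331,113),(475,113),(254,181),(554,181),(254,188),(554,188)],.091))
E
python3 c2.py
```

```text
ear tip corners, plate end corners [[9.2, -70.0], [-6.6, -70.0], [24.2, -55.7], [-21.7, -55.9]]
cheek top outer, slot edges, near [[26.0, -71.7], [-21.3, -71.8], [13.6, -71.7], [-9.1, -71.8], [26.3, -60.1], [-21.7, -60.3]]
board end [[23.7, -41.6], [-21.6, -41.8]]
ear/plate end [[9.2, -70.0], [-6.6, -70.0], [24.2, -55.7], [-21.7, -55.9]]
cheek [[28.7, -72.4], [-27.1, -72.6], [13.9, -72.4], [-12.3, -72.5], [28.5, -60.1], [-27.4, -60.3], [28.6, -58.8], [-27.5, -59.0]]
```

Request:
carry_out(
  motion=[
    [[-0.5, 0, 0], 0],
    [[0, 0, -2], 0],
    [[0, 0, -2], 0],
    [[0, 0, -1], 0],
    [[0, 0, 0], 0],
  ],
)

```text
t: 15.52
ee_pos: [0.4832, 0.1647, 0.059]
tool_rot: [-0.611, 0.792, 0.0, -0.0]
contact_force: [1.3, 1.0, -1.6]
opening: 0.523
gripper_force: 45.0
```

Request:
carry_out(
  motion=[
    [[0, 0, -1.5], 0],
    [[0, 0, -1.5], 0],
    [[0, 0, 0], 0],
  ],
)

```text
t: 15.77
ee_pos: [0.4833, 0.1649, 0.0561]
tool_rot: [-0.611, 0.791, 0.0, -0.0]
contact_force: [0.6, -0.2, -0.9]
opening: 0.523
gripper_force: 45.0
```

Request:
carry_out(
  motion=[
    [[0, 0, -1.5], 0],
    [[0, 0, -1.5], 0],
    [[0, 0, 0], 0],
  ],
)

```text
t: 16.02
ee_pos: [0.4834, 0.1649, 0.0533]
tool_rot: [-0.611, 0.791, -0.0, 0.0]
contact_force: [-0.9, 0.4, 1.8]
opening: 0.528
gripper_force: 45.0
```

Request:
carry_out(
  motion=[
    [[0, 0, -1], 0],
    [[0, 0, -1], 0],
    [[0, 0, 0], 0],
  ],
)

```text
t: 16.27
ee_pos: [0.4835, 0.165, 0.0515]
tool_rot: [-0.611, 0.791, -0.0, 0.0]
contact_force: [-1.7, -0.3, 3.4]
opening: 0.523
gripper_force: 45.0
```

Request:
carry_out(
  motion=[
    [[0, 0, -1], 0],
    [[0, 0, -1], 0],
    [[0, 0, 0], 0],
  ],
)

```text
t: 16.52
ee_pos: [0.4836, 0.165, 0.0496]
tool_rot: [-0.611, 0.791, -0.0, 0.0]
contact_force: [-1.6, 1.7, 4.4]
opening: 0.524
gripper_force: 45.0
```

Request:
carry_out(
  motion=[
    [[0, 0, -1], 0],
    [[0, 0, 0], 0],
  ],
)

```text
t: 16.68
ee_pos: [0.4836, 0.165, 0.0488]
tool_rot: [-0.611, 0.791, -0.0, 0.0]
contact_force: [-2.4, 1.2, 5.3]
opening: 0.52
gripper_force: 45.0
```

Request:
carry_out(
  motion=[
    [[0, 0, -1], 0],
    [[0, 0, 0], 0],
  ],
)

```text
t: 16.85
ee_pos: [0.4838, 0.165, 0.0483]
tool_rot: [-0.611, 0.791, -0.0, 0.001]
contact_force: [-3.0, 0.7, 9.2]
opening: 0.519
gripper_force: 45.0
```

Request:
carry_out(
  motion=[
    [[0, 0, -1], 0],
    [[0, 0, 0], 0],
  ],
)

```text
t: 17.02
ee_pos: [0.484, 0.1651, 0.0477]
tool_rot: [-0.611, 0.791, -0.0, 0.001]
contact_force: [-4.5, -0.2, 11.6]
opening: 0.518
gripper_force: 45.0
```

Request:
carry_out(
  motion=[
    [[0, 0, -0.7], 0],
    [[0, 0, 0], 0],
  ],
)

```text
t: 17.18
ee_pos: [0.4841, 0.1651, 0.0474]
tool_rot: [-0.612, 0.791, -0.0, 0.001]
contact_force: [-5.1, -0.8, 12.7]
opening: 0.521
gripper_force: 45.0
```

Request:
carry_out(
  motion=[
    [[-0.8, 0, -0.7], 0],
    [[0, 0, 0], 0],
  ],
)

```text
t: 17.35
ee_pos: [0.4839, 0.1653, 0.0471]
tool_rot: [-0.612, 0.791, -0.001, 0.002]
contact_force: [-3.0, -0.7, 13.6]
opening: 0.523
gripper_force: 45.0
```

Request:
carry_out(
  motion=[
    [[-0.3, 0, -0.7], 0],
    [[0, 0, 0], 0],
  ],
)

```text
t: 17.52
ee_pos: [0.4839, 0.1653, 0.0466]
tool_rot: [-0.612, 0.791, -0.001, 0.002]
contact_force: [-2.6, -1.9, 14.5]
opening: 0.521
gripper_force: 45.0
```

Request:
carry_out(
  motion=[
    [[-0.3, 0, -0.7], 0],
    [[0, 0, 0], 0],
  ],
)

```text
t: 17.68
ee_pos: [0.4839, 0.1654, 0.0463]
tool_rot: [-0.612, 0.791, -0.001, 0.002]
contact_force: [-2.3, -1.2, 17.0]
opening: 0.522
gripper_force: 45.0
```

Request:
carry_out(
  motion=[
    [[-0.2, 0, -0.7], 0],
    [[0, 0, 0], 0],
  ],
)

```text
t: 17.85
ee_pos: [0.484, 0.1655, 0.0458]
tool_rot: [-0.612, 0.791, -0.001, 0.002]
contact_force: [-3.3, -1.9, 17.2]
opening: 0.526
gripper_force: 45.0
```

Request:
carry_out(
  motion=[
    [[-0.2, 0, -0.7], 0],
    [[0, 0, 0], 0],
  ],
)

```text
t: 18.02
ee_pos: [0.484, 0.1657, 0.0454]
tool_rot: [-0.612, 0.791, -0.001, 0.003]
contact_force: [-3.1, -1.8, 18.5]
opening: 0.521
gripper_force: 45.0
```

Request:
carry_out(
  motion=[
    [[-0.2, 0, -0.5], 0],
    [[0, 0, 0], 0],
  ],
)

```text
t: 18.18
ee_pos: [0.484, 0.1657, 0.0451]
tool_rot: [-0.612, 0.791, -0.001, 0.003]
contact_force: [-3.7, -1.2, 19.2]
opening: 0.522
gripper_force: 45.0
```

Request:
carry_out(
  motion=[
    [[-0.2, -0.2, -0.6], 0],
    [[0, 0, 0], 0],
  ],
)

```text
t: 18.35
ee_pos: [0.4841, 0.1657, 0.045]
tool_rot: [-0.612, 0.791, -0.001, 0.003]
contact_force: [-5.1, -0.7, 22.8]
opening: 0.524
gripper_force: 45.0
```

Request:
carry_out(
  motion=[
    [[-0.2, -0.2, -0.6], 0],
    [[0, 0, 0], 0],
  ],
)

```text
t: 18.52
ee_pos: [0.4841, 0.1657, 0.0449]
tool_rot: [-0.612, 0.791, -0.001, 0.004]
contact_force: [-5.9, -1.0, 25.9]
opening: 0.522
gripper_force: 45.0
```

```bash
python3 - <<'E'
from h import *
s=arm.sense();T=R.from_quat(s['tool_rot']).as_matrix();print(s['ee_pos'],T[:,2],s['contact_force'],s['moment'])
uy=np.array([.2561,.9666]);print('tilt along plate y (rad, z of end up)',T[:2,2]@uy)
E
```

```text
[0.4841345  0.16572463 0.04492924] [ 0.00723809  0.00236391 -0.99997101] [-5.85569469 -1.04965173 25.90084824] [-0.26078504  1.43248053 -0.11760074]
tilt along plate y (rad, z of end up) 0.004138630704473498
```

It has gone solid at the predicted height (TCP z = 45 mm). I'll unload the arm and release, then check.

Request:
carry_out(
  motion=[
    [[0.6, 0.2, 1.2], 0],
    [[0.6, 0.2, 1.2], 0],
    [[0.6, 0.2, 1.2], 0],
    [[0.4, 0.2, 0.8], 0],
    [[0, 0, 0], 0],
  ],
)

```text
t: 18.93
ee_pos: [0.4838, 0.1657, 0.0452]
tool_rot: [-0.611, 0.791, -0.0, 0.001]
contact_force: [-1.3, 0.2, 5.3]
opening: 0.52
gripper_force: 45.0
```

Request:
carry_out(
  motion=[
    [[0, 0, 0], 0],
    [[0, 0, 0], 0],
    [[0, 0, 0], 0],
    [[0, 0, 0], 0],
    [[0, 0, 0], 0],
  ],
  fingers=75,
)

```text
t: 19.35
ee_pos: [0.4828, 0.1649, 0.0442]
tool_rot: [-0.611, 0.792, 0.0, -0.001]
contact_force: [0.3, 0.0, -0.4]
opening: 0.735
gripper_force: 0.0
```

```bash
python3 - <<'E'
from h import *
p,K,W,f=cam('wrist');np.savez('w7.npz',p=p,K=K,W=W);s=arm.sense();print(s['t'],s['ee_pos'],s['contact_force'],s['opening'],s['gripper_force'])
E
```

```text
19.4 [0.48288662 0.16495819 0.04436758] [-0.33354393  0.21105651 -0.3597729 ] 0.7371594761113615 0.0
```

Request:
carry_out(
  motion=[
    [[0, 0, 10], 0],
    [[0, 0, 25], 0],
    [[0, 0, 15], 0],
    [[8.7, 32, 0], 0],
    [[0, 0, 0], 0],
  ],
)

```text
t: 19.82
ee_pos: [0.495, 0.2011, 0.0974]
tool_rot: [-0.612, 0.791, -0.0, 0.004]
contact_force: [0.6, -0.4, 0.4]
opening: 0.751
gripper_force: 0.0
```

Request:
carry_out(
  motion=[
    [[0, 0, 0], 0],
    [[0, 0, 0], 0],
    [[0, 0, 0], 0],
    [[0, 0, 0], 0],
    [[0, 0, 0], 0],
  ],
  fingers=0,
)

```text
t: 20.23
ee_pos: [0.4915, 0.1966, 0.0946]
tool_rot: [-0.611, 0.792, -0.0, -0.0]
contact_force: [0.3, -0.0, 0.4]
opening: 0.458
gripper_force: 0.0
```

Request:
carry_out(
  motion=[
    [[0, 0, 0], 0],
    [[0, 0, 0], 0],
    [[0, 0, 0], 0],
    [[0, 0, -10], 0],
    [[0, 0, -10], 0],
  ],
)

```text
t: 20.65
ee_pos: [0.4921, 0.1974, 0.0744]
tool_rot: [-0.611, 0.792, 0.0, 0.001]
contact_force: [-0.1, 0.6, 0.5]
opening: 0.075
gripper_force: 0.0
```

Request:
carry_out(
  motion=[
    [[0, 0, -5], 0],
    [[0, 0, -3], 0],
    [[0, 0, 0], 0],
    [[0, 0, 0], 0],
  ],
)

```text
t: 20.98
ee_pos: [0.4918, 0.1971, 0.0664]
tool_rot: [-0.611, 0.791, -0.0, -0.0]
contact_force: [0.2, 0.5, 0.9]
opening: 0.005
gripper_force: 0.0
```

Request:
carry_out(
  motion=[
    [[0, 0, -3], 0],
    [[0, 0, -2], 0],
    [[0, 0, 0], 0],
  ],
)

```text
t: 21.23
ee_pos: [0.4916, 0.1971, 0.0615]
tool_rot: [-0.611, 0.792, 0.0, -0.0]
contact_force: [-0.1, -0.5, -0.5]
opening: 0.006
gripper_force: 0.0
```

Request:
carry_out(
  motion=[
    [[0, 0, -1], 0],
    [[0, 0, -1], 0],
    [[0, 0, 0], 0],
  ],
)

```text
t: 21.48
ee_pos: [0.4917, 0.1971, 0.0596]
tool_rot: [-0.611, 0.792, 0.0, -0.0]
contact_force: [0.0, 0.0, -0.3]
opening: 0.005
gripper_force: 0.0
```

Request:
carry_out(
  motion=[
    [[0, 0, -1], 0],
    [[0, 0, -1], 0],
    [[0, 0, 0], 0],
  ],
)

```text
t: 21.73
ee_pos: [0.4917, 0.1971, 0.0576]
tool_rot: [-0.611, 0.792, 0.0, -0.0]
contact_force: [0.8, 0.9, 0.5]
opening: 0.005
gripper_force: 0.0
```

Request:
carry_out(
  motion=[
    [[0, 0, -0.8], 0],
    [[0, 0, 0], 0],
  ],
)

```text
t: 21.9
ee_pos: [0.4919, 0.1972, 0.057]
tool_rot: [-0.611, 0.791, -0.0, 0.0]
contact_force: [-0.3, 0.3, 0.3]
opening: 0.007
gripper_force: 0.0
```

Request:
carry_out(
  motion=[
    [[0, 0, -0.8], 0],
    [[0, 0, 0], 0],
  ],
)

```text
t: 22.07
ee_pos: [0.4921, 0.1972, 0.0568]
tool_rot: [-0.611, 0.791, -0.0, 0.0]
contact_force: [-1.4, -0.3, 4.6]
opening: 0.005
gripper_force: 2.1
```

Request:
carry_out(
  motion=[
    [[0, 0, -0.8], 0],
    [[0, 0, 0], 0],
  ],
)

```text
t: 22.23
ee_pos: [0.4923, 0.1972, 0.0567]
tool_rot: [-0.611, 0.791, -0.0, 0.0]
contact_force: [-3.1, -1.5, 8.5]
opening: 0.004
gripper_force: 4.2
```

Request:
carry_out(
  motion=[
    [[0, 0, -0.8], 0],
    [[0, 0, 0], 0],
  ],
)

```text
t: 22.4
ee_pos: [0.4924, 0.1972, 0.0566]
tool_rot: [-0.612, 0.791, -0.0, 0.001]
contact_force: [-4.2, -1.0, 12.2]
opening: 0.007
gripper_force: 6.2
```

Wide end is solid, touching at 56.9 mm. Now the narrow end.

Request:
carry_out(
  motion=[
    [[0, 0, 12], 0],
    [[0, 0, 15], 0],
    [[-8.7, -32.9, 0], 0],
    [[-8.7, -32.9, 0], 0],
    [[0, 0, 0], 0],
  ],
)

```text
t: 22.82
ee_pos: [0.4711, 0.1273, 0.081]
tool_rot: [-0.61, 0.793, 0.001, -0.002]
contact_force: [-0.3, -0.5, -0.7]
opening: 0.004
gripper_force: 0.0
```

Request:
carry_out(
  motion=[
    [[0, 0, -10], 0],
    [[0, 0, -10], 0],
    [[0, 0, -3], 0],
    [[0, 0, 0], 0],
    [[0, 0, 0], 0],
  ],
)

```text
t: 23.23
ee_pos: [0.4746, 0.1315, 0.0585]
tool_rot: [-0.611, 0.791, -0.0, -0.0]
contact_force: [0.7, 0.4, 0.0]
opening: 0.003
gripper_force: 0.0
```

Request:
carry_out(
  motion=[
    [[0, 0, -1], 0],
    [[0, 0, -0.6], 0],
    [[0, 0, 0], 0],
  ],
)

```text
t: 23.48
ee_pos: [0.4746, 0.1316, 0.0571]
tool_rot: [-0.611, 0.791, -0.0, 0.0]
contact_force: [-0.0, 0.0, 0.5]
opening: -0.0
gripper_force: 0.0
```

Request:
carry_out(
  motion=[
    [[0, 0, -0.8], 0],
    [[0, 0, 0], 0],
  ],
)

```text
t: 23.65
ee_pos: [0.4748, 0.1316, 0.0568]
tool_rot: [-0.611, 0.791, -0.0, 0.0]
contact_force: [-0.5, -0.4, 3.0]
opening: 0.004
gripper_force: 1.8
```

Request:
carry_out(
  motion=[
    [[0, 0, -0.8], 0],
    [[0, 0, 0], 0],
  ],
)

```text
t: 23.82
ee_pos: [0.4749, 0.1316, 0.0566]
tool_rot: [-0.611, 0.791, -0.0, 0.001]
contact_force: [-2.3, -0.9, 8.3]
opening: 0.007
gripper_force: 4.3
```

Request:
carry_out(
  motion=[
    [[0, 0, -0.8], 0],
    [[0, 0, 0], 0],
  ],
)

```text
t: 23.98
ee_pos: [0.475, 0.1316, 0.0566]
tool_rot: [-0.612, 0.791, -0.0, 0.001]
contact_force: [-4.3, -0.6, 14.2]
opening: 0.002
gripper_force: 6.7
```

Request:
carry_out(
  motion=[
    [[0, 0, 10], 0],
    [[0, 0, 30], 0],
    [[0, 0, 40], 0],
    [[0, 0, 0], 0],
    [[0, 0, 0], 0],
  ],
)

```text
t: 24.4
ee_pos: [0.4758, 0.1324, 0.1368]
tool_rot: [-0.611, 0.791, -0.0, 0.003]
contact_force: [-0.4, 0.7, -0.6]
opening: 0.005
gripper_force: 0.0
```

```bash
python3 - <<'E'
from h import *
s=arm.sense();print(s['t'],s['ee_pos'],s['contact_force'])
p,K,W,f=cam('wrist');print(f['pixels'].shape)
print(arm.close_job())
E
```

```text
24.4 [0.47583599 0.13238195 0.1368393 ] [-0.42276394  0.661652   -0.59131674]
(400, 640, 3)
the job is handed in; nothing more can be done
None
```

The plate is in the bracket, wide ear in the wide slot; both ends felt solid at the same height when pressed. I let go, backed the arm clear and handed the job in at about 24 s; it returned no verdict.

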